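Close the instrument case and hold its lid shut

ROBOT

A 6-joint arm with a two-finger parallel gripper is mounted at the origin on the work surface; the furniture and walls round the work are solid. World frame = base frame: x ahead of the robot, y to its left, z up, the work surface at z = 0. Lengths are in m, angles in degrees, forces in N, time in s.
With the tool pointing down it reaches from about 0.4 to 0.825 m from the base axis. Payload 7 kg.
Tool frame: the origin (TCP) lies midway between the tips of the shut fingers; the grasp point (between the pads) lies 19 mm behind it; z points along the fingers, y is the line along which they close (so a half turn about z gives the same grasp; the last joint's range is limited). The gripper opens to 88 mm and grips with 3 to 60 N. Pads are 19 mm wide; open, the fingers measure 130 mm over their backs; the gripper's body (78 mm by 193 mm) begins 47 mm behind the grasp point.
Start: joints at [16.507, 20.546, 0.682, 0, -70.136, -16.507], TCP at [0.675, -0, 0.196] pointing down, gripper open.
Joint ranges: [-176.03, 176.03], [-82.01, 121.73], [-58.28, 71.71], [-173.87, 95.51], [-174.79, -0.11], [-173.66, 173.66]. Speed limits (degrees/s): [136.94, 136.94, 172.46, 180, 180, 180].

INTERFACE

Orientations are given as [roll, pitch, yaw] about the fixed x, y, z axes, in that order (R = Rz(yaw) Ry(pitch) Rx(roll)).
In Python, from plant import r gives the robot as it stands.
- The arm moves only by the tool drive_tool, never from a script. Its argument "commands" is a list of rows, each an object of numbers: "hand": the closure, from 0 (fully open) to 1 (shut); "tx", "ty", "tz": the shift along the world's x, y, z scaled (see below); "turn": the turn about the world's z scaled (see below). A call has 1 to 10 rows; each row is the pose to reach, as a shift and turn from the pose commanded when the call began; what a row does not reach only later rows make up. The controller multiplies each number of a shift by 0.6 m and each number of a turn by 90 degrees. A row lasts 1/10 s, in which the tool goes at most 50 mm and 8.59 degrees, less where a joint would pass 70% of its speed; a pose out of reach is approached as far as the arm can. A call with a number of a shift or a turn outside -1 to 1 is refused whole. A call with a gripper value outside its range is refused whole. The fingers move at their own pace and stop on an object; "grip_force" is the grip in N (left out, the last holds). Time passes only in rows, so rows that repeat a pose let the fingers close. It gives the time, the measured TCP pose, the force, the opening and the grip force at its end, in the units of the state.
- r.get_state(): the state, without advancing time (a new reading comes with each control period).
- r.capture(name): name is "scene" or "side" or "wrist"; returns a dict with "frame" (480x640x3 uint8, red, green, blue), "fx", "fy", "cx", "cy" (pixels), "D" ([k1, k2, p1, p2, k3] as OpenCV has them; the pictures are not rectified), "world_from_camera" (4x4, takes a point from camera to world coordinates); the wrist camera has in their place "T_tool_cam" (4x4, takes a point from camera to tool coordinates, whose origin is the TCP and whose axes are the flange's). Camera axes: x right, y down, z forward; pixel columns grow to the right and rows downward; lengths in m; the calibration is good to about 2 mm. A picture is of the moment at which its call begins: read the wrist's pose just before it. There is no depth.
- r.close_job(): hands the job in; it is judged then, once.
Trained networks look in the newest picture that a camera, given by its name, has taken for a name from the list of things; names that differ only in an ending like _2 or _b are one class to them, and where a whole thing is asked for, a point or a joint stands for the part that bears it (a point fixed in the world has none). Each returns a list of dicts, best first, with "score" (0 to 1); they miss things now and then, are a little off and sometimes report something else, mostly with a low value. They report only what shows in the picture. A call takes as long as a camera call.
- r.trace(label, camera): "pixels" (480x640 bool, what is visible of it) and "extent" ([left, top, right, bottom] in pixels, round what is visible of it).
The state is a dict: "time_s": time; "joints": joint angles; "qd": joint speeds; "joint_torque": joint torques, N m; "tcp_pos": TCP position; "eef_rot": TCP orientation; "contact_force": force on the tool from outside, world axes, zero at the start; "moment": the same for the moment, N m; "gripper_width": finger opening in m; "gripper_force": force on a finger pad.
Only numpy, scipy, OpenCV 4.12 (cv2) and the standard library are available. Lean on these libraries where they do the work, as an engineer would, in place of code of your own. Each camera call takes 0.05 s, during which the arm holds its last target. There are 200 camera calls.

TASK

The orange instrument case stands open with its lid leaning back: push the lid over and shut with your fingertips, then press down on its top just behind the black clasp, at the middle of the front edge, and finish while still holding it pressed fully shut there with moderate force. Do not lift, tip or shove the case, and leave the things standing round it alone.

Things in the scene. Friction and masses are not known exactly. Their poses are not given: they have to be found in the camera images.
- case_center (a point): the middle of the lower case, 20 mm above the table: an orange instrument case, loose, 0.6 kg, 135 mm (case x, front to back) by 216 mm (case y, along the hinge), 40 mm high when shut. Its back (hinge side) is turned roughly to the robot's right. Axes of the case: x from its front (with the black clasp) level to the hinge at the back, y along the hinge, z up. The open lower tray is 26 mm deep, with a small board and a screwdriver lying in it
- case_hinge (a point): the middle of the lid's hinge line, on the back edge of the case, 26 mm above the table; same axes as the case
- lid_edge (a point): the middle of the lid's free edge, at the outer face: 135 mm from the hinge and the highest part of the open lid, 148 to 162 mm above the table: leaning back it is lower, and it rises by up to 14 mm while pushed upright. It moves with the lid; its axes equal the case's when the lid is shut
- clasp_press (a point): the point to press: on the lid's flat outer face, 17 mm in from the middle of its free (front) edge, just behind the black clasp (32 mm wide). It moves with the lid (136 x 216 mm along the hinge, 14 mm thick with rim). Open, this face looks backward, away from the tray; shut, it is the flat top of the case, 40 mm above the table. Local z is the outward normal
- case_lid (a joint): angle of the lid about the hinge in rad: 0 fully shut, 1.57 upright, at most 1.92 (leaning back on its stop). It turns easily; leaning back beyond about 1.45 it stays open, pushed well forward of upright it falls shut by its own weight. There is no latch
- glue_center (a point): middle of a small bottle of glue with a blue nozzle, 36 mm wide, 106 mm high, a bystander standing in front of the case
- cleaner_center (a point): middle of a small screw-capped clear bottle, 42 mm wide, 90 mm high, a bystander standing in front of the case
- tape_center (a point): middle of a roll of yellow tape lying flat, 71 mm wide, 24 mm high, a bystander behind the case
- dish_center (a point): middle of a round steel dish of screws, 68 mm wide, 18 mm high, a bystander behind the case

How it is judged:
By the outcome, as a careful person would: the job done as asked, in the order asked, and still so for the second after the job is handed in, while the arm keeps its last pose, push and grip.
It also fails if it takes over 40 s, if anything falls off the work surface, if the arm or the gripper's body presses on something with over 40 N, if the wrist force passes 120 N, or if a joint passes its speed limit or range.

## Working session

There is one attempt and no reset: what is moved stays moved. The work goes in short steps, Python scripts to look and compute and a tool call to move; the robot and the scene stay as the last step left them, time stands still between calls to the robot, and variables do not carry over. Pictures are saved under pics/ and viewed, at most 10 in all, crops included, and the job is handed in when it is done.

Besides the shell and the picture viewer there is one more tool, called after "Request:" by a JSON object that holds its "name" and its "arguments", one argument or row to a line. drive_tool: Moves the arm, as the interface text tells. Its arguments: {"type":"object","properties":{"commands":{"type":"array"},"grip_force":{"type":"number"}},"required":["commands"]}

```bash
mkdir -p pics
cat > h.py <<'E'
from plant import r
import cv2,numpy as np
def ray(c,px):
    K=np.array([[c['fx'],0,c['cx']],[0,c['fy'],c['cy']],[0,0,1.]])
    u=cv2.undistortPoints(np.array([[px]],float),K,np.array(c['D'])).ravel()
    T=np.array(c['world_from_camera']); return T[:3,3],T[:3,:3]@np.array([u[0],u[1],1])
def atz(c,px,z):
    o,d=ray(c,px); return (o+d*(z-o[2])/d[2]).round(4)
def proj(c,P):
    K=np.array([[c['fx'],0,c['cx']],[0,c['fy'],c['cy']],[0,0,1.]])
    T=np.linalg.inv(np.array(c['world_from_camera']))
    return cv2.projectPoints(np.array(P,float).reshape(-1,3),cv2.Rodrigues(T[:3,:3])[0],T[:3,3],K,np.array(c['D']))[0].reshape(-1,2)
E
python3 - <<'E'
from h import *
print(r.get_state())
for n in('scene','side'):
    c=r.capture(n); cv2.imwrite(f'pics/{n}0.png',c['frame'][:,:,::-1])
    print(n,np.array(c['world_from_camera']).round(3).tolist())
    for l in('case_center','case_lid','lid_edge','glue_center','cleaner_center','tape_center','dish_center'):
        print(l,[(round(t['score'],2),t['extent']) for t in r.trace(l,n)][:2])
E
```

```text
{'time_s': 0.0, 'joints': array([ 1.65068654e+01,  2.05895994e+01,  6.33424056e-01, -2.21435564e-02,
       -7.01328924e+01, -1.65059624e+01]), 'qd': array([ 0.0084393 , -0.08608332,  0.03284051,  0.09814832, -0.15957058,
        0.03975047]), 'joint_torque': array([-8.00930356e-04, -5.82726967e+01,  2.93058443e+01,  6.99745238e+00,
        6.93249181e-03, -2.06530804e-04]), 'tcp_pos': array([ 6.74469678e-01, -1.48024020e-05,  1.94934399e-01]), 'eef_rot': array([ 1.79908688e+02, -5.34970343e-03, -9.00066342e+01]), 'contact_force': array([-0.51590092, -0.40202714,  0.20062922]), 'moment': array([ 0.02653696,  0.014794  , -0.00482357]), 'gripper_force': 0.0, 'gripper_width': 0.08738844276726256}
scene [[0.682, -0.535, 0.499, -0.011], [-0.731, -0.507, 0.457, -0.508], [0.009, -0.676, -0.737, 0.777], [0.0, 0.0, 0.0, 1.0]]
case_center [(0.9, [227.8, 185.8, 362.1, 281.8])]
case_lid [(0.74, [255.1, 184.9, 361.1, 275.2])]
lid_edge [(0.69, [256.5, 183.9, 361.6, 282.6]), (0.42, [225.9, 183.6, 362.7, 279.8])]
glue_center [(0.87, [209.4, 157.5, 227.4, 203.0])]
cleaner_center [(0.55, [255.5, 148.0, 273.5, 183.5])]
tape_center [(0.68, [280.7, 301.2, 323.1, 339.0])]
dish_center [(0.31, [280.7, 300.3, 324.6, 339.7])]
side [[-0.999, 0.036, -0.031, 0.476], [0.047, 0.661, -0.749, 0.871], [-0.007, -0.749, -0.662, 0.873], [0.0, 0.0, 0.0, 1.0]]
case_center [(0.81, [249.9, 193.6, 365.5, 317.0])]
case_lid [(0.69, [264.2, 197.6, 365.0, 262.2])]
lid_edge [(0.89, [264.2, 196.3, 362.3, 261.1])]
glue_center [(0.58, [304.8, 331.3, 325.0, 371.5])]
cleaner_center [(0.75, [247.4, 320.4, 271.2, 367.1])]
tape_center [(0.72, [362.8, 219.7, 371.4, 244.8])]
dish_center [(0.62, [325.6, 195.4, 349.8, 207.0]), (0.37, [262.4, 194.3, 363.9, 261.7])]
```

View pics/scene0.png

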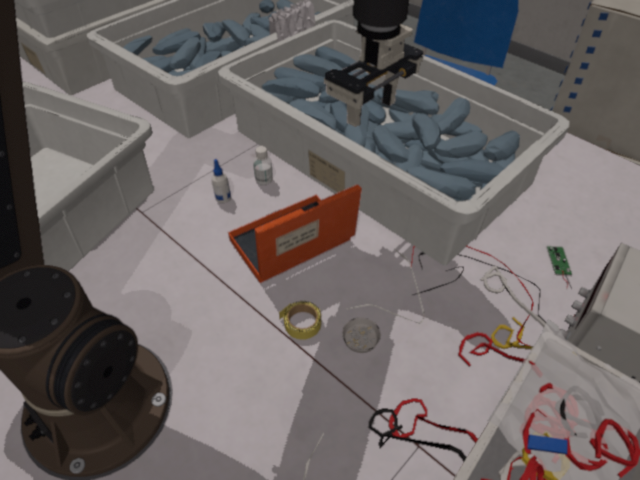

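View pics/side0.png

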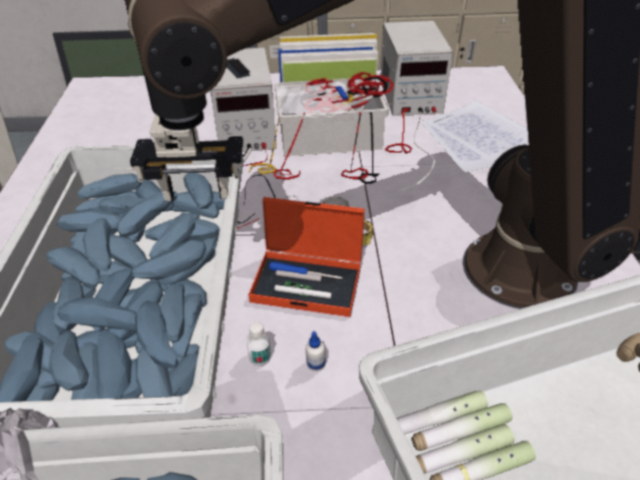

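The scene view shows the open orange case at (228-362, 185-282), glue and cleaner in front, and tape and dish behind. The side view shows the clasp near (299,304), the lid's top edge along (265,199)-(363,209), and a grey bin just beyond the case. Next I'll zoom in to pick corners.

Run:
```python
import cv2,numpy as np
a=cv2.imread('pics/side0.png')[190:320,245:375]; b=cv2.imread('pics/scene0.png')[180:290,220:370]
A=cv2.resize(a,None,fx=3,fy=3,interpolation=2);B=cv2.resize(b,None,fx=2.7,fy=2.7,interpolation=2)
o=np.zeros((400,800,3),np.uint8);o[:390,:390]=A;o[:B.shape[0],393:393+B.shape[1]]=B
cv2.imwrite('pics/z.png',o)
from h import *
c=r.capture('side')
for n,p,z in[('frontclasp',(299,304),.026),('FL',(250,306),0),('FR',(355,313),0),('bin rim',(240,180),.13),('bin rim',(215,410),.13),('bin base',(205,416),0)]: print(n,atz(c,p,z))
for n,p,z in[('glue',(315,365),0),('cleaner',(260,360),0)]: print(n,atz(c,p,z))
c=r.capture('scene')
for n,p,z in[('tape',(301,326),.012),('dish',(361,335),.01),('glue',(222,198),0),('cleaner',(263,179),0),('rim',(222,70),.13),('rim',(450,210),.13),('base',(438,262),0),('base',(240,128),0)]: print(n,atz(c,p,z))
```

```text
frontclasp [0.4863 0.1044 0.026 ]
FL [0.5886 0.0809 0.    ]
FR [0.3724 0.1118 0.    ]
bin rim [ 0.6119 -0.1883  0.13  ]
bin rim [0.6144 0.4032 0.13  ]
bin base [0.6549 0.3321 0.    ]
glue [0.4597 0.2359 0.    ]
cleaner [0.5634 0.219  0.    ]
tape [ 0.333  -0.1412  0.012 ]
dish [ 0.393  -0.2302  0.01  ]
glue [0.4581 0.2342 0.    ]
cleaner [0.5663 0.2157 0.    ]
rim [0.6859 0.4878 0.13  ]
rim [ 0.6488 -0.22    0.13  ]
base [ 0.636  -0.2292  0.    ]
base [0.6639 0.4127 0.    ]
```

View pics/z.png

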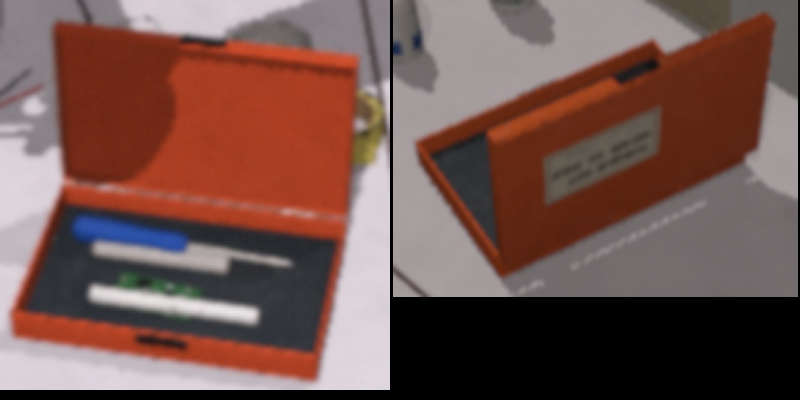

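The crops show the tray's front corners, the lid's corners, and the clasp with its opening at the middle of the front edge. I'll fit the case pose to these corners.

```bash
cat > fit.py <<'E'
from h import *
from scipy.optimize import least_squares
def model(p,lab):
    x,y,yaw,th=p;k,s=lab
    if k=='L': q=np.array([67.5-135*np.cos(th)+14*np.sin(th),108*s,26+135*np.sin(th)+14*np.cos(th)])
    else: q={'FT':np.array([-67.5,108*s,26.]),'FB':np.array([-67.5,108*s,0]),'HB':np.array([67.5,108*s,0]),'CL':np.array([-67.5+17,0,40.])}[k]
    q=q/1000;c,S=np.cos(yaw),np.sin(yaw)
    return np.array([x+c*q[0]-S*q[1],y+S*q[0]+c*q[1],q[2]])
if __name__=='__main__':
    cs={n:r.capture(n) for n in('side','scene')}
    ob=[('side',('FT',1),(252.3,294)),('side',('FB',1),(250,301.7)),('side',('FB',-1),(350,316)),('side',('FT',-1),(351.7,308.3)),
    ('side',('L',1),(263.3,197.3)),('side',('L',-1),(364,208.3)),('scene',('HB',-1),(260.7,281.1)),('scene',('L',-1),(255.9,230)),('scene',('L',1),(359.6,186.7)),('scene',('FT',-1),(230,234.8))]
    f=lambda p:np.concatenate([proj(cs[c],model(p,l))[0]-np.array(u) for c,l,u in ob])
    s=least_squares(f,[.47,.03,-1.5,1.85],loss='soft_l1',f_scale=2)
    print(s.x,np.degrees(s.x[2:])); print(f(s.x).reshape(-1,2).round(1).tolist())
    for k in[('L',1),('L',0),('L',-1),('FT',1),('FT',-1),('HB',1),('HB',-1),('CL',0)]: print(k,model(s.x,k).round(4))
E
python3 fit.py
```

```text
[ 0.47042784  0.02803459 -1.80761439  1.57684218] [-103.56867532   90.34640196]
[[-4.4, -1.0], [-1.0, -0.2], [1.0, -0.1], [-0.3, -1.0], [-1.2, 0.4], [0.1, 0.8], [-1.1, 4.2], [-0.1, 2.1], [0.3, -0.8], [-3.2, -1.4]]
('L', 1) [ 0.5561 -0.0773  0.1609]
('L', 0) [ 0.4511 -0.052   0.1609]
('L', -1) [ 0.3461 -0.0266  0.1609]
('FT', 1) [0.5912 0.0683 0.026 ]
('FT', -1) [0.3813 0.119  0.026 ]
('HB', 1) [ 0.5596 -0.0629  0.    ]
('HB', -1) [ 0.3496 -0.0122  0.    ]
('CL', 0) [0.4823 0.0771 0.04  ]
```

Request:
{"name": "drive_tool", "arguments": {
  "commands": [
    {"tz":0.08,"hand":1},
    {"tz":0.175,"tx":-0.05,"hand":1},
    {"tx":-0.375,"ty":-0.25,"tz":0.175,"turn":-0.15,"hand":1},
    {"tx":-0.375,"ty":-0.25,"tz":0.175,"turn":-0.15,"hand":1},
    {"tx":-0.375,"ty":-0.25,"tz":0.175,"turn":-0.15,"hand":1},
    {"tx":-0.375,"ty":-0.25,"tz":0.175,"turn":-0.15,"hand":1},
    {"tx":-0.375,"ty":-0.25,"tz":0.175,"turn":-0.15,"hand":1},
    {"tx":-0.375,"ty":-0.25,"tz":0.175,"turn":-0.15,"hand":1},
    {"tx":-0.375,"ty":-0.25,"tz":0.175,"turn":-0.15,"hand":1},
    {"tx":-0.375,"ty":-0.25,"tz":0.175,"turn":-0.15,"hand":1}
  ],
  "grip_force": 20
}}

```text
invalid input
```

```bash
cat >> h.py <<'E'
from scipy.spatial.transform import Rotation as Ro
def wrist():
    s=r.get_state(); c=r.capture('wrist')
    T=np.eye(4);T[:3,:3]=Ro.from_euler('xyz',s['eef_rot'],degrees=True).as_matrix();T[:3,3]=s['tcp_pos']
    c['world_from_camera']=T@np.array(c['T_tool_cam']); return s,c
E
python3 - <<'E'
from h import *
s,c=wrist(); print(s['tcp_pos'],s['eef_rot'],s['time_s'],c['world_from_camera'].round(3).tolist())
f=c['frame'][:,:,::-1].copy()
cv2.imwrite('pics/w1.png',f)
E
```

```text
[ 6.74947999e-01 -1.89637342e-05  1.95857555e-01] [ 1.79998265e+02  7.16607705e-04 -9.00005172e+01] 1.0 [[-1.0, -0.001, -0.001, 0.674], [-0.001, 0.952, 0.307, -0.083], [0.001, 0.307, -0.952, 0.386], [0.0, 0.0, 0.0, 1.0]]
```

View pics/w1.png

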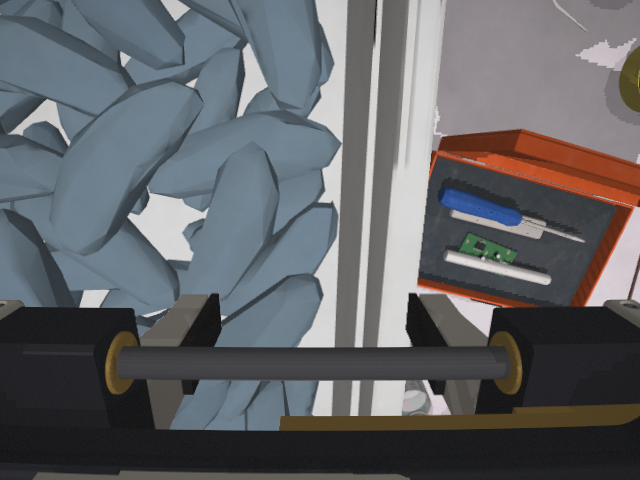

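The wrist view shows the tray corner near (435,150), the lid leaning back behind it, and the bin rim at columns 350-440. The drive call was refused, so I'll retry with every key in each row.

Request:
{"name": "drive_tool", "arguments": {
  "commands": [
    {"hand":1,"tx":0,"ty":0,"tz":0.08,"turn":0},
    {"hand":1,"tx":-0.05,"ty":0,"tz":0.175,"turn":0},
    {"hand":1,"tx":-0.375,"ty":-0.25,"tz":0.175,"turn":-0.15},
    {"hand":1,"tx":-0.375,"ty":-0.25,"tz":0.175,"turn":-0.15},
    {"hand":1,"tx":-0.375,"ty":-0.25,"tz":0.175,"turn":-0.15},
    {"hand":1,"tx":-0.375,"ty":-0.25,"tz":0.175,"turn":-0.15},
    {"hand":1,"tx":-0.375,"ty":-0.25,"tz":0.175,"turn":-0.15},
    {"hand":1,"tx":-0.375,"ty":-0.25,"tz":0.175,"turn":-0.15},
    {"hand":1,"tx":-0.375,"ty":-0.25,"tz":0.175,"turn":-0.15},
    {"hand":1,"tx":-0.375,"ty":-0.25,"tz":0.175,"turn":-0.15}
  ],
  "grip_force": 20
}}

```text
time_s: 2.05
tcp_pos: [0.4504, -0.1498, 0.301]
eef_rot: [-180.0, 0.0, -103.5]
contact_force: [-0.1, 0.7, -0.1]
gripper_width: 0.0133
gripper_force: 0.0
```

Run:
```python
from h import *
s,c=wrist(); print(s['tcp_pos'],s['eef_rot'],s['time_s'],s['gripper_width'],c['world_from_camera'].round(3).tolist())
cv2.imwrite('pics/w2.png',c['frame'][:,:,::-1])
```

```text
[ 0.45040126 -0.14983755  0.30098382] [-1.79973502e+02  1.59306887e-02 -1.03508389e+02] 2.05 0.01328534888449428 [[-0.973, 0.221, 0.071, 0.43], [0.232, 0.926, 0.299, -0.231], [0.0, 0.307, -0.952, 0.491], [0.0, 0.0, 0.0, 1.0]]
```

View pics/w2.png

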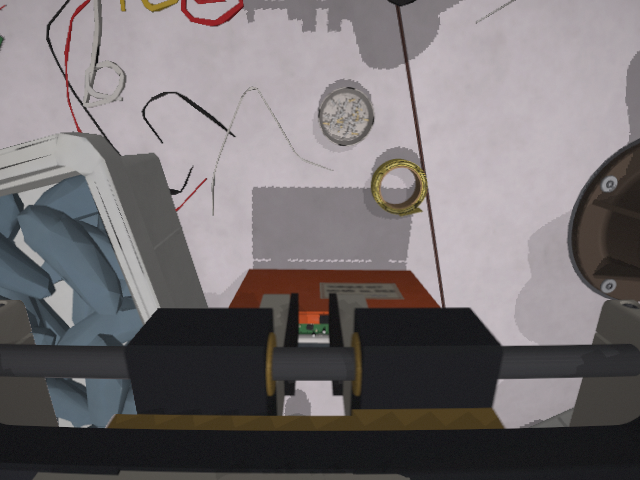

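The wrist view from behind shows the lid's back face. Its lower edge runs (250,270)-(409,271) and its free edge is around row 307. The tape (398,187) and dish (347,115) are well behind.

Run:
```python
from h import *
from fit import model
s,c=wrist()
for z in(0,.03):print([atz(c,p,z) for p in((250,270),(409,271))])
print([atz(c,p,z) for z in(.15,.16) for p in((230,307),(442,307))])
print([atz(c,p,.012) for p in((398,187),(347,115))])
p=[0.4704,0.028,-1.8076,1.577]
for th in(1.577,1.75,1.9):
  p[3]=th
  print(th,[proj(c,model(p,(k,q)))[0].round(0).tolist() for k in('L','HB') for q in(1,-1)])
```

```text
[array([ 0.5615, -0.0615,  0.    ]), array([ 0.3443, -0.008 ,  0.    ])]
[array([ 0.5535, -0.0718,  0.03  ]), array([ 0.3495, -0.0216,  0.03  ])]
[array([ 0.5525, -0.0793,  0.15  ]), array([ 0.3438, -0.0292,  0.15  ]), array([ 0.549 , -0.0838,  0.16  ]), array([ 0.3464, -0.0352,  0.16  ])]
[array([ 0.3421, -0.1312,  0.012 ]), array([ 0.3876, -0.2319,  0.012 ])]
1.577 [[225.0, 315.0], [444.0, 315.0], [251.0, 269.0], [405.0, 269.0]]
1.75 [[224.0, 291.0], [445.0, 292.0], [251.0, 269.0], [405.0, 269.0]]
1.9 [[224.0, 270.0], [445.0, 271.0], [251.0, 269.0], [405.0, 269.0]]
```

The fit matches the wrist view, and the lid is close to upright at about 1.6 rad. Now I'll go down behind it.

Request:
{"name": "drive_tool", "arguments": {
  "commands": [
    {"hand":1,"tx":-0.025,"ty":0.04,"tz":-0.15,"turn":0},
    {"hand":1,"tx":-0.025,"ty":0.04,"tz":-0.29,"turn":0},
    {"hand":1,"tx":-0.025,"ty":0.04,"tz":-0.29,"turn":0},
    {"hand":1,"tx":-0.025,"ty":0.04,"tz":-0.29,"turn":0},
    {"hand":1,"tx":-0.025,"ty":0.04,"tz":-0.29,"turn":0},
    {"hand":1,"tx":-0.025,"ty":0.04,"tz":-0.29,"turn":0}
  ]
}}

```text
time_s: 2.75
tcp_pos: [0.4359, -0.1258, 0.1273]
eef_rot: [180.0, -0.1, -103.4]
contact_force: [0.3, 0.1, 1.3]
gripper_width: 0.0004
gripper_force: 0.0
```

Request:
{"name": "drive_tool", "arguments": {
  "commands": [
    {"hand":1,"tx":0.006,"ty":0.024,"tz":0,"turn":0},
    {"hand":1,"tx":0.012,"ty":0.048,"tz":0,"turn":0},
    {"hand":1,"tx":0.016,"ty":0.064,"tz":0,"turn":0},
    {"hand":1,"tx":0.02,"ty":0.08,"tz":0,"turn":0},
    {"hand":1,"tx":0.024,"ty":0.096,"tz":0,"turn":0},
    {"hand":1,"tx":0.028,"ty":0.112,"tz":0,"turn":0},
    {"hand":1,"tx":0.032,"ty":0.128,"tz":0,"turn":0},
    {"hand":1,"tx":0.036,"ty":0.144,"tz":0,"turn":0},
    {"hand":1,"tx":0.04,"ty":0.16,"tz":0,"turn":0}
  ]
}}

```text
time_s: 3.65
tcp_pos: [0.459, -0.0293, 0.1268]
eef_rot: [180.0, -0.0, -103.5]
contact_force: [-0.8, -0.1, -0.3]
gripper_width: 0.0004
gripper_force: 0.2
```

Run:
```python
from h import *
f=[r.capture(n)['frame'][:,:,::-1] for n in('side','scene')]
o=np.hstack([cv2.resize(f[0][170:330,220:390],(400,376)),cv2.resize(f[1][160:310,210:370],(400,376))])
cv2.imwrite('pics/p3.png',o)
```

```text
(no output)
```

View pics/p3.png

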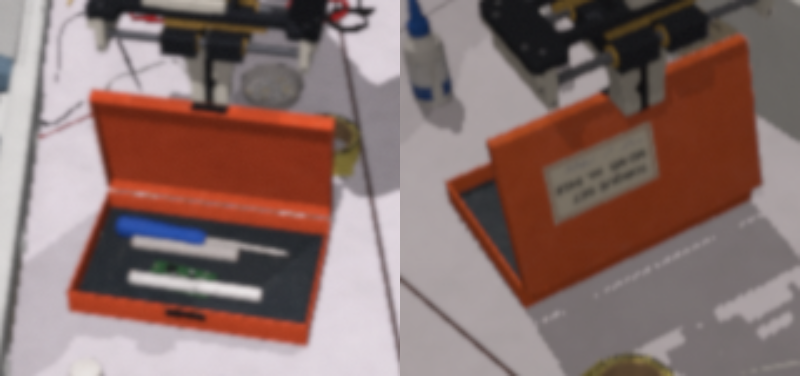

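The lid now leans slightly forward, with the fingertips on the middle of its back face, and the case hasn't moved. I'll keep pushing along a falling arc.

Request:
{"name": "drive_tool", "arguments": {
  "commands": [
    {"hand":1,"tx":0.004,"ty":0.016,"tz":0,"turn":0},
    {"hand":1,"tx":0.008,"ty":0.032,"tz":0,"turn":0},
    {"hand":1,"tx":0.012,"ty":0.048,"tz":-0.005,"turn":0},
    {"hand":1,"tx":0.016,"ty":0.064,"tz":-0.01,"turn":0},
    {"hand":1,"tx":0.02,"ty":0.08,"tz":-0.015,"turn":0},
    {"hand":1,"tx":0.024,"ty":0.096,"tz":-0.025,"turn":0},
    {"hand":1,"tx":0.028,"ty":0.112,"tz":-0.035,"turn":0},
    {"hand":1,"tx":0.032,"ty":0.128,"tz":-0.045,"turn":0},
    {"hand":1,"tx":0.036,"ty":0.144,"tz":-0.055,"turn":0},
    {"hand":1,"tx":0.038,"ty":0.152,"tz":-0.065,"turn":0}
  ]
}}

```text
time_s: 4.75
tcp_pos: [0.4821, 0.0622, 0.0872]
eef_rot: [180.0, -0.0, -103.5]
contact_force: [0.0, 0.6, 0.0]
gripper_width: 0.0004
gripper_force: 0.2
```

Run:
```python
from h import *
f=[r.capture(n)['frame'][:,:,::-1] for n in('side','scene')]
o=np.hstack([cv2.resize(f[0][170:330,220:390],(400,376)),cv2.resize(f[1][160:310,210:370],(400,376))])
cv2.imwrite('pics/p4.png',o)
```

```text
(no output)
```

View pics/p4.png

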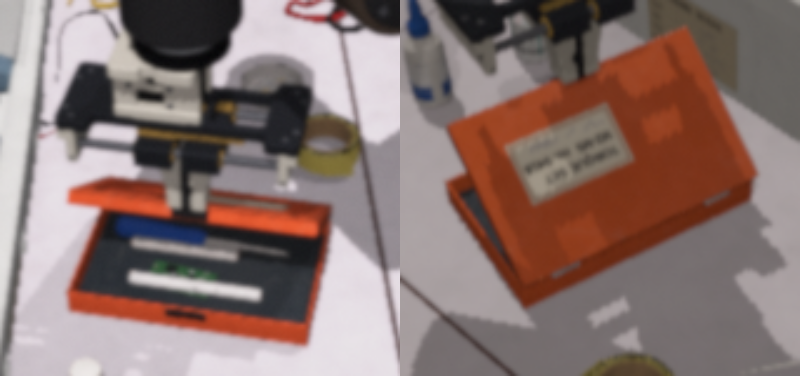

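The lid is most of the way over and the fingertips are still behind its face. I'll follow it down onto the press point.

Request:
{"name": "drive_tool", "arguments": {
  "commands": [
    {"hand":1,"tx":0,"ty":0,"tz":-0.01,"turn":0},
    {"hand":1,"tx":0,"ty":0,"tz":-0.02,"turn":0},
    {"hand":1,"tx":0,"ty":0.003,"tz":-0.03,"turn":0},
    {"hand":1,"tx":0,"ty":0.006,"tz":-0.04,"turn":0},
    {"hand":1,"tx":0,"ty":0.01,"tz":-0.05,"turn":0},
    {"hand":1,"tx":0,"ty":0.013,"tz":-0.058,"turn":0},
    {"hand":1,"tx":0,"ty":0.016,"tz":-0.058,"turn":0},
    {"hand":1,"tx":0,"ty":0.016,"tz":-0.058,"turn":0}
  ]
}}

```text
time_s: 5.65
tcp_pos: [0.4819, 0.071, 0.053]
eef_rot: [180.0, -0.0, -103.5]
contact_force: [0.1, -0.4, 1.0]
gripper_width: 0.0006
gripper_force: 0.0
```

Run:
```python
from h import *
from fit import model
cs=[r.capture(n) for n in('side','scene')]
for c in cs:
    print(proj(c,model([0.4704,0.028,-1.8076,0],('CL',0))))
    c['f']=c['frame'][:,:,::-1].copy()
o=np.hstack([cv2.resize(cs[0]['f'][170:330,220:390],(400,376)),cv2.resize(cs[1]['f'][160:310,210:370],(400,376))])
cv2.imwrite('pics/p5.png',o)
```

```text
[[300.51265482 289.3255026 ]]
[[276.54148491 213.21216295]]
```

View pics/p5.png

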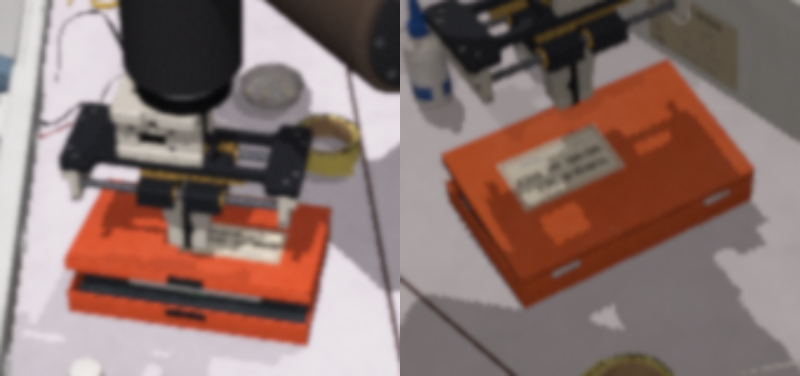

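The lid is about 10° ajar, with the fingertips on its face just behind the clasp. Next I'll ease it down to the shut height.

Request:
{"name": "drive_tool", "arguments": {
  "commands": [
    {"hand":1,"tx":0,"ty":0.005,"tz":-0.008,"turn":0},
    {"hand":1,"tx":0,"ty":0.01,"tz":-0.014,"turn":0},
    {"hand":1,"tx":0,"ty":0.01,"tz":-0.018,"turn":0},
    {"hand":1,"tx":0,"ty":0.01,"tz":-0.018,"turn":0},
    {"hand":1,"tx":0,"ty":0.01,"tz":-0.018,"turn":0}
  ]
}}

```text
time_s: 6.25
tcp_pos: [0.4817, 0.0767, 0.0422]
eef_rot: [180.0, -0.0, -103.5]
contact_force: [0.1, -0.3, -0.6]
gripper_width: 0.0004
gripper_force: 0.0
```

Run:
```python
from h import *
c=r.capture('side'); f=c['frame'][:,:,::-1]
cv2.imwrite('pics/p6.png',cv2.resize(f[210:325,240:370],(780,590),interpolation=2))
s=r.get_state();print(s['contact_force'],s['tcp_pos'])
```

```text
[0.41861403 0.3870828  0.44795845] [0.48182387 0.07677021 0.04228255]
```

View pics/p6.png

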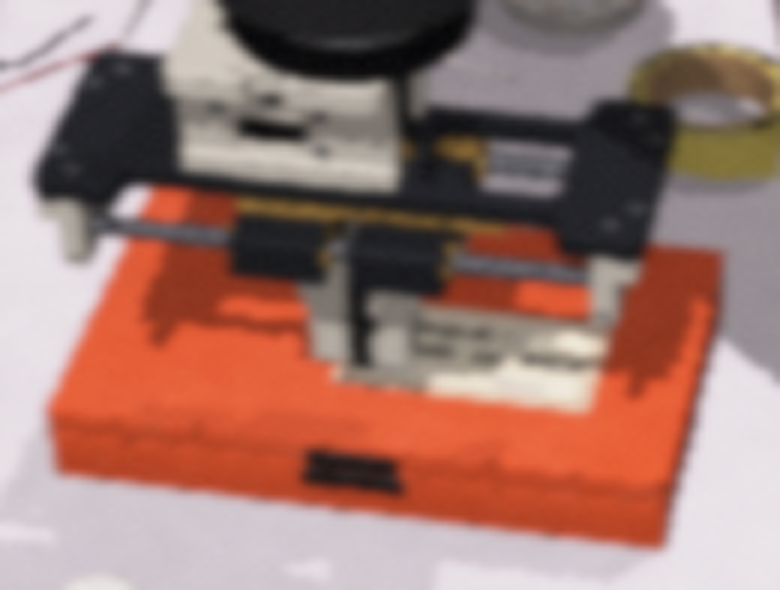

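Run:
```python
from h import *
c=r.capture('side')
a=np.radians(-103.57);R=np.array([[np.cos(a),-np.sin(a)],[np.sin(a),np.cos(a)]])
def P(x,y,z): return [*(np.array([.4704,.028])+R@np.array([x,y])/1000),z/1000]
def crop(p): return ((proj(c,p)-[240,210])*[6,5.13]).round(0).tolist()
print('tcp',crop(r.get_state()['tcp_pos']))
for n,p in dict(clasp_edge=P(-67.5,0,40),press=P(-50.5,0,40),FLtop=P(-67.5,108,40),FRtop=P(-67.5,-108,40),FLbot=P(-67.5,108,0),FRbot=P(-67.5,-108,0),BRtop=P(67.5,-108,40)).items(): print(n,crop(p))
print(atz(c,(240+355/6,210+450/5.13),.04),atz(c,(240+360/6,210+370/5.13),.042))
s,c=wrist(); print(s['tcp_pos'],proj(c,s['tcp_pos']), proj(c,P(-67.5,0,40)))
f=c['frame'][:,:,::-1]; cv2.imwrite('pics/w7.png',f)
```

```text
tcp [[364.0, 402.0]]
clasp_edge [[352.0, 438.0]]
press [[363.0, 407.0]]
FLtop [[44.0, 402.0]]
FRtop [[670.0, 475.0]]
FLbot [[54.0, 470.0]]
FRbot [[666.0, 543.0]]
BRtop [[724.0, 241.0]]
[0.4855 0.1002 0.04  ] [0.4828 0.0585 0.042 ]
[0.48181683 0.07675591 0.04231071] [[311.32334544 283.59363296]] [[310.72025912 310.02491928]]
```

View pics/w7.png

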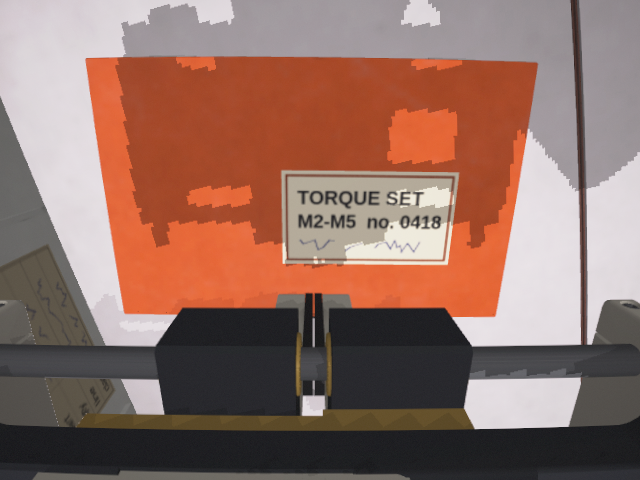

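The lid is shut. In both views the fingertips appear a few mm above it, and the contact force is about zero. The front edge sits about 4 mm further forward than the fit. I'll shift slightly and descend by force.

Request:
{"name": "drive_tool", "arguments": {
  "commands": [
    {"hand":1,"tx":0.002,"ty":0.007,"tz":0,"turn":0},
    {"hand":1,"tx":0.002,"ty":0.007,"tz":-0.002,"turn":0},
    {"hand":1,"tx":0.002,"ty":0.007,"tz":-0.004,"turn":0},
    {"hand":1,"tx":0.002,"ty":0.007,"tz":-0.006,"turn":0},
    {"hand":1,"tx":0.002,"ty":0.007,"tz":-0.006,"turn":0}
  ]
}}

```text
time_s: 6.9
tcp_pos: [0.4828, 0.0809, 0.0384]
eef_rot: [180.0, -0.0, -103.5]
contact_force: [-0.5, 0.0, -0.2]
gripper_width: 0.0007
gripper_force: 0.0
```

Request:
{"name": "drive_tool", "arguments": {
  "commands": [
    {"hand":1,"tx":0,"ty":0,"tz":-0.002,"turn":0},
    {"hand":1,"tx":0,"ty":0,"tz":-0.004,"turn":0},
    {"hand":1,"tx":0,"ty":0,"tz":-0.004,"turn":0}
  ]
}}

```text
time_s: 7.2
tcp_pos: [0.4828, 0.0809, 0.0361]
eef_rot: [180.0, -0.0, -103.5]
contact_force: [-0.8, 0.3, -0.4]
gripper_width: 0.0003
gripper_force: 0.0
```

Request:
{"name": "drive_tool", "arguments": {
  "commands": [
    {"hand":1,"tx":0,"ty":0,"tz":-0.002,"turn":0},
    {"hand":1,"tx":0,"ty":0,"tz":-0.004,"turn":0},
    {"hand":1,"tx":0,"ty":0,"tz":-0.004,"turn":0}
  ]
}}

```text
time_s: 7.5
tcp_pos: [0.4829, 0.0809, 0.0337]
eef_rot: [180.0, -0.0, -103.5]
contact_force: [-0.2, 0.0, 1.0]
gripper_width: 0.0005
gripper_force: 0.0
```

Request:
{"name": "drive_tool", "arguments": {
  "commands": [
    {"hand":1,"tx":0,"ty":0,"tz":-0.002,"turn":0},
    {"hand":1,"tx":0,"ty":0,"tz":-0.004,"turn":0},
    {"hand":1,"tx":0,"ty":0,"tz":-0.004,"turn":0}
  ]
}}

```text
time_s: 7.8
tcp_pos: [0.4829, 0.0809, 0.0313]
eef_rot: [180.0, -0.0, -103.5]
contact_force: [0.0, 0.1, 0.2]
gripper_width: 0.0005
gripper_force: 0.0
```

Request:
{"name": "drive_tool", "arguments": {
  "commands": [
    {"hand":1,"tx":0,"ty":0,"tz":-0.002,"turn":0},
    {"hand":1,"tx":0,"ty":0,"tz":-0.004,"turn":0},
    {"hand":1,"tx":0,"ty":0,"tz":-0.004,"turn":0}
  ]
}}

```text
time_s: 8.1
tcp_pos: [0.4829, 0.0809, 0.0289]
eef_rot: [180.0, -0.0, -103.5]
contact_force: [-0.3, -0.1, -0.0]
gripper_width: 0.0007
gripper_force: 0.0
```

Run:
```python
from h import *
s,c=wrist(); f=c['frame'].astype(int)
# gray finger (col 290) and gap (col 315): print colour vs row
for col in (200,290,335,440): print(col,[(i,f[i,col].tolist()) for i in range(270,324,4)])
print(s['contact_force'],s['tcp_pos'])
for n in('side','scene'):
    r.capture(n); t=r.trace('case_center',n); print(n,[(q['score'],q['extent']) for q in t[:1]])
```

```text
200 [(270, [233, 107, 58]), (274, [233, 107, 59]), (278, [233, 106, 59]), (282, [235, 110, 64]), (286, [236, 116, 72]), (290, [237, 114, 66]), (294, [237, 113, 63]), (298, [237, 112, 62]), (302, [226, 103, 60]), (306, [224, 102, 59]), (310, [34, 35, 39]), (314, [30, 30, 34]), (318, [30, 33, 35]), (322, [33, 33, 37])]
290 [(270, [167, 75, 46]), (274, [166, 77, 48]), (278, [165, 75, 46]), (282, [165, 75, 45]), (286, [166, 75, 44]), (290, [235, 114, 69]), (294, [157, 111, 95]), (298, [121, 118, 111]), (302, [111, 107, 101]), (306, [111, 108, 101]), (310, [32, 32, 36]), (314, [32, 32, 37]), (318, [31, 30, 34]), (322, [32, 33, 35])]
335 [(270, [167, 75, 43]), (274, [168, 74, 44]), (278, [167, 75, 45]), (282, [167, 77, 47]), (286, [166, 75, 44]), (290, [211, 94, 56]), (294, [157, 110, 94]), (298, [123, 120, 112]), (302, [111, 107, 101]), (306, [111, 108, 101]), (310, [34, 34, 38]), (314, [33, 33, 36]), (318, [34, 34, 38]), (322, [34, 33, 37])]
440 [(270, [237, 111, 62]), (274, [237, 111, 63]), (278, [237, 111, 63]), (282, [236, 112, 65]), (286, [236, 113, 66]), (290, [235, 111, 63]), (294, [235, 109, 59]), (298, [234, 109, 61]), (302, [233, 107, 60]), (306, [234, 107, 59]), (310, [35, 33, 38]), (314, [34, 33, 37]), (318, [31, 31, 36]), (322, [34, 34, 37])]
[-0.31724267 -0.13495688 -0.0122842 ] [0.48286279 0.08091664 0.028882  ]
side [(0.71, [246.3, 249.0, 362.8, 319.6])]
scene [(0.71, [229.1, 188.7, 350.4, 282.4])]
```

Request:
{"name": "drive_tool", "arguments": {
  "commands": [
    {"hand":1,"tx":0,"ty":0,"tz":-0.002,"turn":0},
    {"hand":1,"tx":0,"ty":0,"tz":-0.004,"turn":0},
    {"hand":1,"tx":0,"ty":0,"tz":-0.004,"turn":0}
  ]
}}

```text
time_s: 8.65
tcp_pos: [0.4828, 0.0809, 0.0264]
eef_rot: [180.0, -0.0, -103.5]
contact_force: [-0.1, 0.0, -0.1]
gripper_width: 0.0003
gripper_force: 0.0
```

Run:
```python
from h import *
# shadow/tip cues: rows of grey finger vs orange along finger column, side camera
s=r.get_state();c=r.capture('side'); f=c['frame'].astype(int)
for col in(294,305): print(col,[(i,f[i,col].tolist()) for i in range(256,304,3)])
print('tcp',proj(c,s['tcp_pos']),s['contact_force'],[proj(c,s['tcp_pos']+np.array([0,.009,d])).round(1).tolist() for d in(0,.01,.02)])
```

```text
294 [(256, [35, 32, 32]), (259, [117, 90, 48]), (262, [48, 41, 32]), (265, [104, 90, 74]), (268, [95, 78, 58]), (271, [88, 83, 78]), (274, [122, 115, 109]), (277, [125, 119, 112]), (280, [166, 159, 150]), (283, [181, 172, 163]), (286, [180, 153, 141]), (289, [209, 87, 57]), (292, [215, 88, 54]), (295, [211, 86, 53]), (298, [90, 46, 38]), (301, [39, 27, 25])]
305 [(256, [41, 40, 43]), (259, [89, 69, 42]), (262, [44, 39, 35]), (265, [33, 33, 37]), (268, [34, 35, 40]), (271, [26, 28, 31]), (274, [68, 65, 64]), (277, [125, 118, 112]), (280, [142, 135, 128]), (283, [179, 172, 163]), (286, [179, 170, 162]), (289, [156, 91, 74]), (292, [230, 98, 59]), (295, [230, 99, 62]), (298, [192, 79, 48]), (301, [80, 38, 29])]
tcp [[300.46379818 295.24490213]] [-0.06933072  0.00352183 -0.10597875] [[[300.6, 298.5]], [[300.4, 295.1]], [[300.3, 291.7]]]
```

Request:
{"name": "drive_tool", "arguments": {
  "commands": [
    {"hand":1,"tx":0,"ty":0,"tz":-0.002,"turn":0},
    {"hand":1,"tx":0,"ty":0,"tz":-0.004,"turn":0},
    {"hand":1,"tx":0,"ty":0,"tz":-0.006,"turn":0},
    {"hand":1,"tx":0,"ty":0,"tz":-0.006,"turn":0}
  ]
}}

```text
time_s: 9.1
tcp_pos: [0.4828, 0.0809, 0.0228]
eef_rot: [180.0, -0.0, -103.5]
contact_force: [-0.0, -1.1, 0.9]
gripper_width: 0.0006
gripper_force: 0.0
```

Request:
{"name": "drive_tool", "arguments": {
  "commands": [
    {"hand":1,"tx":0,"ty":0,"tz":-0.002,"turn":0},
    {"hand":1,"tx":0,"ty":0,"tz":-0.004,"turn":0},
    {"hand":1,"tx":0,"ty":0,"tz":-0.006,"turn":0},
    {"hand":1,"tx":0,"ty":0,"tz":-0.006,"turn":0}
  ]
}}

```text
time_s: 9.5
tcp_pos: [0.4828, 0.0809, 0.0193]
eef_rot: [180.0, -0.0, -103.5]
contact_force: [0.8, -0.6, 0.2]
gripper_width: 0.0004
gripper_force: 0.0
```

Run:
```python
from h import *
s=r.get_state();c=r.capture('side'); f=c['frame'].astype(int)
for col in(294,305): print(col,[(i,f[i,col].tolist()) for i in range(276,308,2)])
print(s['contact_force'],s['tcp_pos'])
```

```text
294 [(276, [118, 113, 107]), (278, [126, 119, 113]), (280, [126, 120, 113]), (282, [145, 139, 130]), (284, [179, 170, 162]), (286, [182, 173, 164]), (288, [178, 162, 152]), (290, [181, 101, 82]), (292, [207, 83, 53]), (294, [216, 89, 53]), (296, [189, 76, 47]), (298, [90, 47, 39]), (300, [36, 26, 26]), (302, [38, 30, 30]), (304, [87, 38, 28]), (306, [172, 66, 40])]
305 [(276, [44, 43, 44]), (278, [108, 102, 98]), (280, [126, 120, 114]), (282, [129, 122, 116]), (284, [166, 158, 150]), (286, [180, 172, 163]), (288, [180, 172, 163]), (290, [166, 149, 139]), (292, [170, 80, 59]), (294, [222, 93, 58]), (296, [220, 93, 59]), (298, [192, 79, 49]), (300, [97, 44, 34]), (302, [81, 41, 34]), (304, [55, 37, 34]), (306, [117, 46, 30])]
[ 0.75786419 -0.6468902   0.19230131] [0.48284341 0.08090897 0.01925933]
```

Request:
{"name": "drive_tool", "arguments": {
  "commands": [
    {"hand":1,"tx":0,"ty":0,"tz":-0.002,"turn":0},
    {"hand":1,"tx":0,"ty":0,"tz":-0.004,"turn":0},
    {"hand":1,"tx":0,"ty":0,"tz":-0.006,"turn":0},
    {"hand":1,"tx":0,"ty":0,"tz":-0.006,"turn":0}
  ]
}}

```text
time_s: 9.95
tcp_pos: [0.4828, 0.0809, 0.0157]
eef_rot: [180.0, -0.0, -103.5]
contact_force: [0.1, 0.8, 0.1]
gripper_width: 0.0004
gripper_force: 0.0
```

Request:
{"name": "drive_tool", "arguments": {
  "commands": [
    {"hand":1,"tx":0,"ty":0,"tz":-0.002,"turn":0},
    {"hand":1,"tx":0,"ty":0,"tz":-0.004,"turn":0},
    {"hand":1,"tx":0,"ty":0,"tz":-0.004,"turn":0}
  ]
}}

```text
time_s: 10.25
tcp_pos: [0.4829, 0.0809, 0.0133]
eef_rot: [180.0, -0.0, -103.5]
contact_force: [-0.1, -0.8, -0.5]
gripper_width: 0.0003
gripper_force: 0.0
```

Run:
```python
from h import *
s=r.get_state();t=s['tcp_pos']
for n in('side','scene'):
    c=r.capture(n); f=c['frame'].astype(int); p=proj(c,t)[0]
    sat=(f.max(2)-f.min(2)); u,v=p.round().astype(int)
    print(n,p.round(1),[proj(c,t+np.array([0,0,d]))[0].round(1).tolist() for d in(.015,.03,.045)])
    for y in range(v-26,v+8,2): print(y,''.join('O' if sat[y,x]>90 else ('#' if f[y,x].sum()<200 else '.') for x in range(u-30,u+31)))
```

```text
side [300.6 299.6] [[300.4, 294.6], [300.2, 289.6], [300.0, 284.4]]
274 OOOOOOO#################...###############...................
276 OOOOOOOOOOOOO..########....###############...................
278 OOOOOOOOOOOOOOOOOO.........################..................
280 OOOOOOOOOOOOOOOOOOO........###...............................
282 OOOOOOOOOOOOOOOOOOO........###...............................
284 OOOOOOOOOOOOOOOOOOOO.......####..............................
286 OOOOOOOOOOOOOOOOOOOO........###..............................
288 OOOOOOOOOOOOOOOOOOOOO.......##.........OOOOOOOOOOOOOOOOO.....
290 OOOOOOOOOOOOOOOOOOOOO.......##........OOOOOOOOOOOOOOOOOOOOOOO
292 OOOOOOOOOOOOOOOOOOOOOOOOOO..##.......OOOOOOOOOOOOOOOOOOOOOOOO
294 OOOOOOOOOOOOOOOOOOOOOOOOOOOOOOOOOOOOOOOOOOOOOOOOOOOOOOOOOOOOO
296 OOOOOOOOOOOOOOOOOOOOOOOOOOOOOOOOOOOOOOOOOOOOOOOOOOOOOOOOOOOOO
298 OOOOOOOOOOOOOOOOOOOO.####...OOOOOOOOOOOOOOOOOOOOOOOOOOOOOOOOO
300 OOOOOOOOOOOOOOOOOOOO###############OOOOOOOOOOOOOOOOOOOOOOOOOO
302 OOOOOOOOOOOOOOOOOOO.###############OOOOOOOOOOOOOOOOOOOOOOOOOO
304 OOOOOOOOOOOOOOOOOOOOO###############OO
[... 580 characters left out ...]
........#####......OOOOOOOOOOOOOOOOOOOO#
209 ..............................####......OOOOOOOOOOOOOOOOOOOOO
211 ...............................###.....#########OOO##OOOOOOOO
213 ................OOOOOOO........########...########OOOOOOOOOOO
215 ............OOOOOOOOOOOO.....######.........#######OOOOOOOO##
217 .......OOOOOOOOOOOOOOOOOO#####................###############
219 ..OOOOOOOOOOOOOOOOOOOOO##......................##############
221 OOOOOOOOOOOOOOOOOOO##............................############
223 OOOOOOOOOOOOOOOOO..................................##########
225 OOOOOOOOOOOOO.......................................#########
227 OOOOOOOO..............................................#OO####
```

The fingertips look about to touch, so I'll continue in finer steps.

Request:
{"name": "drive_tool", "arguments": {
  "commands": [
    {"hand":1,"tx":0,"ty":0,"tz":-0.002,"turn":0},
    {"hand":1,"tx":0,"ty":0,"tz":-0.003,"turn":0},
    {"hand":1,"tx":0,"ty":0,"tz":-0.003,"turn":0}
  ]
}}

```text
time_s: 10.65
tcp_pos: [0.4829, 0.0809, 0.0116]
eef_rot: [180.0, -0.0, -103.5]
contact_force: [0.2, 0.6, -0.2]
gripper_width: -0.0
gripper_force: 0.0
```

Request:
{"name": "drive_tool", "arguments": {
  "commands": [
    {"hand":1,"tx":0,"ty":0,"tz":-0.002,"turn":0},
    {"hand":1,"tx":0,"ty":0,"tz":-0.003,"turn":0},
    {"hand":1,"tx":0,"ty":0,"tz":-0.003,"turn":0}
  ]
}}

```text
time_s: 10.95
tcp_pos: [0.4829, 0.0809, 0.0097]
eef_rot: [180.0, -0.0, -103.5]
contact_force: [0.2, -0.7, 0.5]
gripper_width: 0.0004
gripper_force: 0.0
```

Request:
{"name": "drive_tool", "arguments": {
  "commands": [
    {"hand":1,"tx":0,"ty":0,"tz":-0.002,"turn":0},
    {"hand":1,"tx":0,"ty":0,"tz":-0.003,"turn":0},
    {"hand":1,"tx":0,"ty":0,"tz":-0.003,"turn":0}
  ]
}}

```text
time_s: 11.25
tcp_pos: [0.4831, 0.081, 0.0093]
eef_rot: [-180.0, 0.0, -103.5]
contact_force: [-5.5, -0.1, 16.4]
gripper_width: 0.0004
gripper_force: 8.1
```

Run:
```python
from h import *
s=r.get_state();t=s['tcp_pos'];print(s['contact_force'],t,s['joints'].round(2).tolist())
for n in('side','scene'):
    c=r.capture(n); f=c['frame'].astype(int); p=proj(c,t)[0]
    sat=(f.max(2)-f.min(2)); u,v=p.round().astype(int)
    print(n,p.round(1))
    for y in range(v-22,v+8): print(y,''.join('O' if sat[y,x]>90 else ('#' if f[y,x].sum()<200 else '.') for x in range(u-22,u+23)))
```

```text
[-5.53691666 -0.12218935 16.43821902] [0.48314609 0.0810192  0.00927179] [32.59, 15.38, -35.75, 0.03, -38.85, -46.08]
side [300.5 301. ]
279 OOOOOOOOOO.........################..........
280 OOOOOOOOOO.........###############...........
281 OOOOOOOOOOO........###.......................
282 OOOOOOOOOOO........###.......................
283 OOOOOOOOOOO........###.......................
284 OOOOOOOOOOO........###.......................
285 OOOOOOOOOOO........####......................
286 OOOOOOOOOOOO.......####......................
287 OOOOOOOOOOOO........###......................
288 OOOOOOOOOOOO........##.........OOOOOOOOOOOOOO
289 OOOOOOOOOOOOO.......##.........OOOOOOOOOOOOOO
290 OOOOOOOOOOOOO.......##........OOOOOOOOOOOOOOO
291 OOOOOOOOOOOOO.......##........OOOOOOOOOOOOOOO
292 OOOOOOOOOOOOO.......##........OOOOOOOOOOOOOOO
293 OOOOOOOOOOOOOOOO....##.......OOOOOOOOOOOOOOOO
294 OOOOOOOOOOOOOOOOOOOOOO.......OOOOOOOOOOOOOOOO
295 OOOOOOOOOOOOOOOOOOOOOOOOOOOOOOOOOOOOOOOOOOOOO
296 OOOOOOOOOOOOOOOOOOOOOOOOOOOOOOOOOOOOOOOOOOOOO
297 OOOOOOOOOOOOOOOOOOOOOOOOOOOOOOOOOOOOOOOOOOOOO
298 OOOOOOOOO
[... 1356 characters left out ...]

217 OOOOOOOOOOOOOOO###.##................########
218 OOOOOOOOOOOOOOO#####..................#######
219 OOOOOOOOOOOOO####......................######
220 OOOOOOOOOOO####.........................#####
221 OOOOOOOOOOO##............................####
222 OOOOOOOOOO................................###
223 OOOOOOOOOO.................................##
224 OOOOOOO....................................##
225 OOOOOO......................................#
226 OOO..........................................
227 .............................................
228 .............................................
229 .............................................
230 ............................................#
```

Contact: 16 N down, with the fingertips directly behind the clasp and about 17-20 mm in from the edge. I'll press a touch more and hold.

Request:
{"name": "drive_tool", "arguments": {
  "commands": [
    {"hand":1,"tx":-0.0005,"ty":0,"tz":-0.001,"turn":0},
    {"hand":1,"tx":-0.0005,"ty":0,"tz":-0.001,"turn":0},
    {"hand":1,"tx":-0.0005,"ty":0,"tz":-0.001,"turn":0},
    {"hand":1,"tx":-0.0005,"ty":0,"tz":-0.001,"turn":0},
    {"hand":1,"tx":-0.0005,"ty":0,"tz":-0.001,"turn":0}
  ]
}}

```text
time_s: 11.85
tcp_pos: [0.4832, 0.081, 0.0092]
eef_rot: [-179.9, 0.0, -103.5]
contact_force: [-7.2, -0.3, 20.1]
gripper_width: 0.0002
gripper_force: 10.5
```

Request:
{"name": "drive_tool", "arguments": {
  "commands": [
    {"hand":1,"tx":-0.001,"ty":0,"tz":0,"turn":0},
    {"hand":1,"tx":-0.001,"ty":0,"tz":0,"turn":0},
    {"hand":1,"tx":-0.001,"ty":0,"tz":0,"turn":0},
    {"hand":1,"tx":-0.001,"ty":0,"tz":0,"turn":0},
    {"hand":1,"tx":-0.001,"ty":0,"tz":0,"turn":0},
    {"hand":1,"tx":-0.001,"ty":0,"tz":0,"turn":0}
  ]
}}

```text
time_s: 12.45
tcp_pos: [0.4831, 0.081, 0.0092]
eef_rot: [-179.9, 0.0, -103.4]
contact_force: [-3.7, -1.8, 19.1]
gripper_width: 0.0001
gripper_force: 9.5
```

Run:
```python
from h import *
s=r.get_state();print(s['contact_force'],s['tcp_pos'],s['time_s'])
r.capture('scene')
for n in('scene','side'):
    r.capture(n)
    for l in('glue_center','cleaner_center','tape_center','dish_center','case_center'):
        print(n,l,[(round(t['score'],2),t['extent']) for t in r.trace(l,n)][:1])
```

```text
[-3.69403294 -1.82244581 19.13578859] [0.48312174 0.08104672 0.00919974] 12.45
scene glue_center [(0.58, [210.5, 160.1, 226.1, 202.0])]
scene cleaner_center []
scene tape_center [(0.62, [281.6, 301.8, 322.0, 338.5])]
scene dish_center [(0.6, [341.2, 320.2, 383.3, 354.1])]
scene case_center [(0.63, [229.0, 189.5, 353.5, 282.0])]
side glue_center [(0.92, [305.6, 331.6, 326.0, 369.7])]
side cleaner_center [(0.75, [246.4, 324.0, 272.4, 367.6])]
side tape_center [(0.86, [341.5, 218.3, 372.4, 248.3])]
side dish_center [(0.65, [327.5, 199.9, 344.9, 218.0])]
side case_center [(0.95, [248.8, 258.4, 363.8, 316.9])]
```

The hold is steady at about 19 N. The case and the things around it haven't moved, so I'm handing in.

```bash
python3 -c "
from plant import r
print(r.close_job())"
```

```text
the job is handed in; nothing more can be done
None
```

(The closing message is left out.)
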